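# Change the reference cell in a bench photometer and hold it home

## Task

Swap the photometer's two reference cells: take the short one out of the port and park it on the stand's post, fully down, and put the tall one from the post on the port in its place (one can wait on the bench meanwhile). Then turn the tall cell's knurled collar until its hidden keyways drop over the port's pins, push it fully home against the spring, and finish while still gripping it and holding it pushed home, since the lamp's interlock closes only then. Leave the other things on the bench where they are.

Things in the scene. Friction and masses are not known exactly. Their poses are not given: they have to be found in the camera images.
- short_cell_mid (a point): centre (half-way up) of the SHORT reference cell: upright plain-metal knurled collar, 46 mm diameter, 42 mm high, flat glass window on top, about 0.11 kg, loose; underside 21 mm below this point. From below it has a 28 mm deep, 30 mm wide bore with three keyways. At the start it sits on the port, keyed, carried by the lift ring; it comes off straight up, clear of the spigot after 25 mm.
- tall_cell_mid (a point): centre (half-way up) of the TALL reference cell: the same 46 mm knurled collar, 40 mm high, with a narrower barrel (32 mm diameter) on top, 54 mm high in all, plain metal, about 0.13 kg, loose; underside 27 mm below this point. Same bore and keyways as the short cell. At the start it stands on the stand's post.
- tall_collar (a point): point on the tall cell's axis, 20 mm above its underside: middle of the knurled collar, the part to grasp and turn. Its three keyways (120 degrees apart, 7.5 mm wide, for pins 4 mm thick) are hidden in the bore; the point's axes do not tell where they are. Either way round, at most 120 degrees of turning (or 60 one way, then 60 the other from the start) brings them over the pins.
- port (a point): centre of the photometer's seat, a round metal face 39 mm above the bench on which a cell's underside rests when fully home; -x points to the photometer's front, z up. A cell not yet keyed stands on the pins, its underside 12 mm above the seat; once keyed it drops onto the lift ring, 5 mm above the seat; pushed down further against the spring it meets the seat.
- spigot_top (a point): top centre of the port's upright spigot, 24 mm above the seat: 28 mm diameter, its last 5 mm tapered to 21 mm. Three radial pins 4 mm thick stick out 4 mm from it, upper sides 12 mm above the seat. The photometer is a low white bench instrument, fixed, 130 mm wide, deck 36 mm high; it reaches 85 mm in front of the spigot and 105 mm behind, where a sloped console rises to 69 mm.
- post (a point): centre of the stand's seat, 14 mm above the bench, on which a parked cell's underside rests. The stand is a round metal foot, 72 mm diameter, fixed, with a plain post without pins (27 mm diameter, 23 mm above the seat, tapered top): a cell goes on at any turn. The bench just past midway from port to stand (54 % of the way) is always clear for setting a cell down.
- lift_ring (a joint): how far the spring lift ring round the spigot is pressed (m): 0 = up, 5 mm above the seat; 0.005 = flush with the seat, cell home. The spring pushes up with about 3 N at 0 and 8 N at 0.005, so a cell comes up again when it is not held down.
- petri_dish: bystander, loose: petri dish, 91x91x14 mm, lying behind; origin at the centre of its underside
- timer: bystander, loose: bench timer, 66x66x18 mm, lying behind; origin at the centre of its underside
- marker: bystander, loose: marker pen, 143x12x14 mm, lying in front; origin at the centre of its underside
- tweezers: bystander, loose: tweezers, 126x8x11 mm, lying in front; origin at the centre of its underside
- comb: bystander, loose: gel comb, 160x12x30 mm, lying in front, to the right; origin at the centre of its underside

How it is judged:
By the outcome, as a careful person would: the job done as asked, in the order asked, and still so for the second after the job is handed in, while the arm keeps its last pose, push and grip.
It also fails if it takes over 72 s, if anything falls off the work surface, if the arm or the gripper's body presses on something with over 40 N, if the wrist force passes 120 N, or if a joint passes its speed limit or range.

## Robot

A 6-joint arm with a two-finger parallel gripper is mounted at the origin on a cart in front of the work surface, level with it; the furniture and walls round the work are solid. World frame = base frame: x ahead of the robot, y to its left, z up, the work surface at z = 0. Lengths are in mm, angles in degrees, forces in N, time in s.
With the tool pointing down it reaches from about 350 to 800 mm from the base axis. Payload 7.3 kg.
Tool frame: the origin (TCP) lies on the centre line of the jaws, within the pads' length; the fingertips stand 14 mm ahead of it and the grasp point (between the pads) lies 5 mm behind it; z points along the fingers, y is the direction in which the jaws open and shut (so a half turn about z gives the same grasp; the last joint's range is limited). The gripper opens to 85 mm and grips with 20 to 120 N. Pads are 22 mm wide; open, the fingers measure 114 mm over their backs; the gripper's body (76 mm by 85 mm) begins 54 mm behind the grasp point. The pads swing forward as they close: fully open they stand 13 mm farther back than shut.
Start: joints at [61.364, 19.595, 87.324, -0, 73.075, -8.365], TCP at [181.88, 492.507, 245.322] pointing down, gripper open.
Joint ranges: [-145.02, 145.02], [-44.19, 115.74], [2.07, 154.8], [-57.11, 237.11], [16.16, 152.29], [-177.93, 177.93]. Speed limits (degrees/s): [147.25, 147.25, 180, 180, 180, 180].

## Interface

Orientations are given as a 3x3 rotation matrix whose columns are the frame's x, y, z axes.
In Python, from plant import robot gives the robot as it stands.
- The arm moves only by the tool play_rows, never from a script. Its argument "increments" is one flat list of numbers, 5 for each row, row after row: the shift along the tool's x, y, z in mm, then the turn about the tool's z in rad, then the finger opening in mm, from 0 to 85.4. A call has 1 to 20 rows; each row shifts and turns the pose as measured when the row begins, along the tool's axes as they then stand; what a row does not reach is not made up. A row lasts 1/10 s, in which the tool goes at most 50 mm and 8.59 degrees, less where a joint would pass 70% of its speed; a pose out of reach is approached as far as the arm can. A call is refused whole if a number of a shift passes 50 or a number of a turn 0.15, either way. A call with a gripper value outside its range is refused whole. The fingers move at their own pace and stop on an object; "squeeze" is the grip in N (left out, the last holds). Time passes only in rows, so rows that do not move let the fingers close. It gives the time, the measured TCP pose, the force and the opening at its end, in the units of the state.
- robot.observe(): the state, without advancing time (a new reading comes with each control period).
- robot.grab_frame(name): name is "side" or "top"; returns a dict with "pixels" (480x640x3 uint8, blue, green, red), "camera_matrix" (3x3 intrinsics, pixels), "world_from_camera" (4x4, takes a point from camera to world coordinates). Camera axes: x right, y up, looking along -z (the intrinsics and any distortion apply to the point x, -y, -z); pixel columns grow to the right and rows downward; lengths in mm; the calibration is good to about 2 mm. A picture is of the moment at which its call begins. There is no depth.
- robot.hand_in(): hands the job in, once; it reports no verdict.
The state is a dict: "time_s": time; "joint_pos": joint angles; "joint_velocities": joint speeds; "tau": joint torques, N m; "tool_pos": TCP position; "eef_rot": TCP orientation; "ft_force": force on the tool from outside, world axes, zero at the start; "ft_torque": the same for the moment, N m; "grip_width": opening from 0.0 (shut) to 1.0 (fully open).
Only numpy, scipy, OpenCV 4.12 (cv2) and the standard library are available. Lean on these libraries where they do the work, as an engineer would, in place of code of your own. Each camera call takes 0.05 s, during which the arm holds its last target. There are 200 camera calls.

## Working session

There is one attempt and no reset: what is moved stays moved. The work goes in short steps, Python scripts to look and compute and a tool call to move; the robot and the scene stay as the last step left them, time stands still between calls to the robot, and variables do not carry over. Pictures are saved under pics/ and viewed, about 8 in all and at most 12, crops included, and the job is handed in when it is done.

Besides the shell and the picture viewer there is one more tool, called after ">>>" as name(argument=value, ...) on one line, values as JSON. play_rows: Moves the arm, as the interface text tells. Its arguments: {"type":"object","properties":{"increments":{"type":"array","items":{"type":"number"}},"squeeze":{"type":"number"}},"required":["increments"]}

```bash
mkdir -p pics; cat > h.py <<'E'
import numpy as np, cv2
from plant import robot
def shot(n,f):
    d=robot.grab_frame(n); cv2.imwrite(f'pics/{f}.png',d['pixels']); np.savez(f'pics/{f}.npz',K=d['camera_matrix'],T=d['world_from_camera']); return d
def ray(f,u,v):
    d=np.load(f'pics/{f}.npz'); K,T=d['K'],d['T']
    p=np.linalg.inv(K)@[u,v,1]; r=T[:3,:3]@[p[0],-p[1],-p[2]]
    return T[:3,3],r/np.linalg.norm(r)
def onz(f,u,v,z):
    o,r=ray(f,u,v); return (o+r*(z-o[2])/r[2]).round(1)
def proj(f,P):
    d=np.load(f'pics/{f}.npz'); K,T=d['K'],d['T']
    c=np.linalg.inv(T)@[*P,1]; q=K@[c[0],-c[1],-c[2]]; return (q[:2]/q[2]).round(1)
E
python3 - <<'E'
from h import *
for n in('top','side'):
    d=shot(n,n+'0'); print(n,d['camera_matrix'],d['world_from_camera'].round(3),[k for k in d])
print(robot.observe())
E
```

```text
top [[570.07519272   0.         319.25602893]
 [  0.         570.07519272 236.86458726]
 [  0.           0.           1.        ]] [[ 3.000000e-03  9.850000e-01 -1.730000e-01  3.207030e+02]
 [-1.000000e+00  1.000000e-03 -1.200000e-02  1.068670e+02]
 [-1.200000e-02  1.730000e-01  9.850000e-01  1.248887e+03]
 [ 0.000000e+00  0.000000e+00  0.000000e+00  1.000000e+00]] ['pixels', 'camera_matrix', 'world_from_camera']
side [[550.84140889   0.         319.57713458]
 [  0.         550.84140889 230.70581596]
 [  0.           0.           1.        ]] [[ 9.07000e-01  2.10000e-01 -3.65000e-01  1.41364e+02]
 [-4.21000e-01  4.80000e-01 -7.70000e-01 -7.15558e+02]
 [ 1.30000e-02  8.52000e-01  5.24000e-01  6.48017e+02]
 [ 0.00000e+00  0.00000e+00  0.00000e+00  1.00000e+00]] ['pixels', 'camera_matrix', 'world_from_camera']
{'time_s': 0.1, 'joint_pos': array([ 6.13632299e+01,  1.96330437e+01,  8.73702184e+01,  1.11246752e-03,
        7.30758123e+01, -8.36651585e+00]), 'joint_velocities': array([ 0.01361573, -0.1574942 , -0.12722009,  0.06026363,  0.06428101,
       -0.03057557]), 'tau': array([ 3.71279457e-03, -4.34444869e+01, -2.46492147e+01, -4.29204772e-05,
        4.80304225e-03, -3.40951476e-05]), 'tool_pos': array([181.71076519, 492.19843666, 244.69939462]), 'eef_rot': array([[-9.38066887e-01,  3.46453541e-01, -6.77726752e-04],
       [ 3.46454134e-01,  9.38066142e-01, -1.20238423e-03],
       [ 2.19182247e-04, -1.36271806e-03, -9.99999047e-01]]), 'ft_force': array([ 0.24122008, -0.02266886,  0.32695988]), 'ft_torque': array([-0.03305265, -0.03089618,  0.01529363]), 'grip_width': 0.9996917752031157}
```

View pics/top0.png

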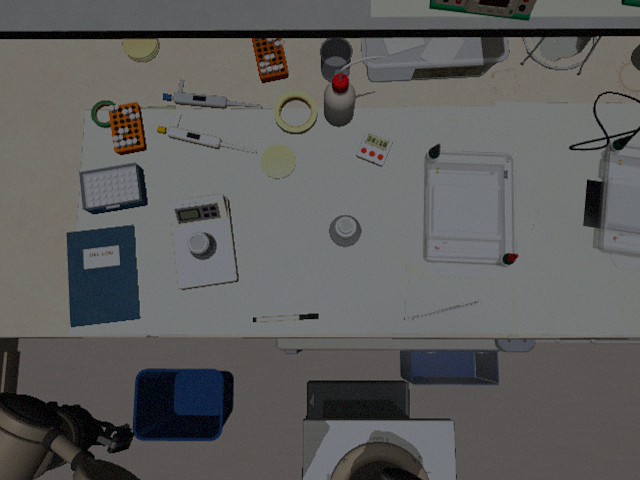

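View pics/side0.png

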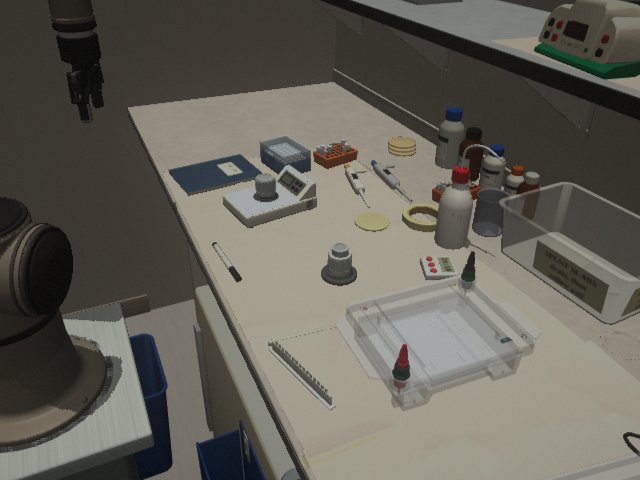

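The top view shows the short cell on the photometer at about (201,244) and the tall cell on its stand at (346,230). In the side view they are at (264,186) and (340,262). I'll enlarge both.

```bash
python3 - <<'E'
from h import *
t=cv2.imread('pics/top0.png'); s=cv2.imread('pics/side0.png')
c=lambda im,u,v:cv2.convertScaleAbs(cv2.resize(im[v-37:v+37,u-50:u+50],None,fx=4,fy=4,interpolation=cv2.INTER_CUBIC),alpha=1.3)
cv2.imwrite('pics/c0.png',np.vstack([np.hstack([c(t,201,242),c(t,346,230)]),np.hstack([c(s,264,190),c(s,340,262)])]))
E
```

```text
(no output)
```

View pics/c0.png

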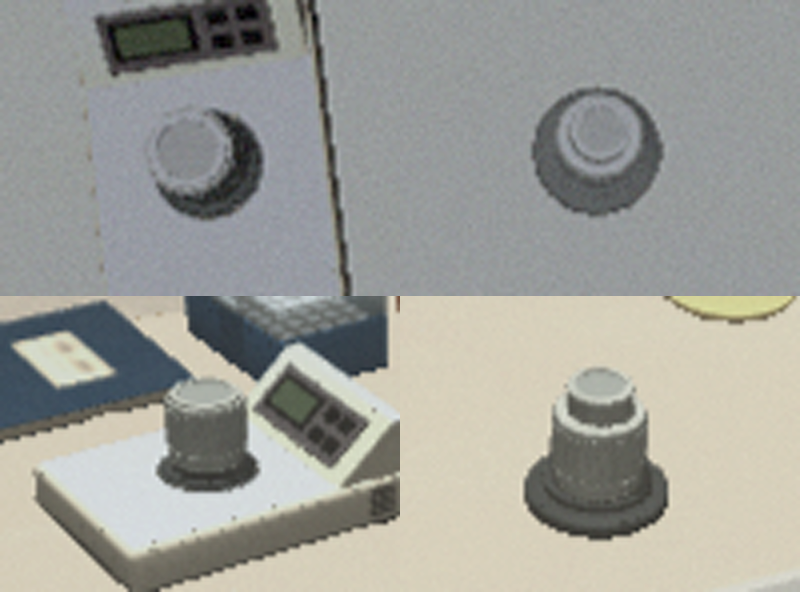

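The crops show the short cell's top ring centred at (198.7,242.5) in top and (265.2,177.7) in side. The tall barrel's top is at (347.2,226) and (340.2,247.2), and the foot is at (345.2,230.5) in top.

```bash
python3 - <<'E'
from h import *
def tri(a,b):
    A=np.zeros((3,3));B=np.zeros(3)
    for o,r in(a,b):
        M=np.eye(3)-np.outer(r,r);A+=M;B+=M@o
    p=np.linalg.solve(A,B); return p.round(1)
print('short',tri(ray('top0',198.7,242.5),ray('side0',265.2,177.7)),onz('top0',198.7,242.5,86),onz('side0',265.2,177.7,86))
print('tall',tri(ray('top0',347.2,226),ray('side0',340.2,247.2)),onz('top0',347.2,226,68),onz('side0',340.2,247.2,68),onz('top0',345.2,230.5,12))
print('deck edge',[onz('top0',*p,36) for p in((174,223),(225,205),(237,282),(178,288))])
for p in((150+23,205+24),(178,289)):print(p,onz('top0',*p,36))
print('others',onz('top0',374,150,9),onz('top0',278,161,7),onz('top0',286,318,7),onz('top0',442,310,15))
E
```

```text
short [514.5 370.7  86.4] [513.1 371.2  86. ] [516.2 371.3  86. ]
tall [552.7  62.2  70.7] [551.8  62.6  68. ] [556.2  65.7  68. ] [552.6  65.   12. ]
deck edge [array([564.3, 438.1,  36. ]), array([604.6, 328.2,  36. ]), array([436. , 297.2,  36. ]), array([423. , 422.9,  36. ])]
(173, 229) [551.  439.7  36. ]
(178, 289) [420.8 422.8  36. ]
others [738.9  -1.2   9. ] [713.7 216.4   7. ] [361.2 193.5   7. ] [ 378.8 -141.5   15. ]
```

```bash
cat >> h.py <<'E'
def go(x,y,z,yaw=None):
    "world target -> tool-frame shift (mm); yaw = angle of jaw (y) axis, turn about tool z (rad)"
    s=robot.observe(); R=s['eef_rot']; d=R.T@(np.array([x,y,z])-s['tool_pos'])
    cur=np.degrees(np.arctan2(R[1,1],R[0,1])); print('t',s['time_s'],'pos',s['tool_pos'].round(1),'yaw',cur.round(1),'j',s['joint_pos'].round(0),'F',s['ft_force'].round(1),'w',s['grip_width'].round(3),'tilt',R[:2,2].round(3))
    print('shift',d.round(1), '' if yaw is None else ('turn rad',-np.radians((yaw-cur+90)%180-90).round(3)))
E
cat h.py | tail -3 >/dev/null
```

>>> play_rows(increments=[-31,-17,5,0,85,-31,-17,5,0,85,-31,-17,5,0,85,-31,-17,5,0,85,-31,-17,5,0,85,-31,-17,5,0,85,-31,-17,5,0,85,-31,-17,5,0,85,-31,-17,5,0,85,-31,-17,5,0,85,-31,-17,5,0,85,-31,-17,5,0,85,-31,-17,5,0,85,-31,-17,5,0,85,-31,-17,5,0,85,-31,-17,5,0,85], squeeze=20)

```text
time_s: 1.7
tool_pos: [562.2, 50.9, 156.5]
eef_rot: [[-0.941, 0.339, -0.009], [0.339, 0.941, -0.002], [0.008, -0.005, -1.0]]
ft_force: [0.4, 1.5, 0.2]
grip_width: 0.996
```

```bash
python3 - <<'E'
from h import *
go(553,64,110)
E
```

```text
Traceback (most recent call last):
  File "h.py", line 17, in go
    cur=np.degrees(np.arctan2(R[1,1],R[0,1])); print('t',s['time_s'],'pos',s['tool_pos'].round(1),'yaw',cur.round(1),'j',s['joint_pos'].round(0),'F',s['ft_force'].round(1),'w',s['grip_width'].round(3),'tilt',R[:2,2].round(3))
                                                                                                                                                                                ^^^^^^^^^^^^^^^^^^^^^
AttributeError: 'float' object has no attribute 'round'
```

>>> play_rows(increments=[4,3,10,0,85,4,3,10,0,85,4,2,10,0,85,0,0,5,0,85,0,0,0,0,85])

```text
time_s: 2.2
tool_pos: [552.3, 61.3, 116.7]
eef_rot: [[-0.94, 0.342, -0.013], [0.342, 0.94, -0.003], [0.012, -0.007, -1.0]]
ft_force: [0.8, 0.0, -0.4]
grip_width: 0.993
```

```bash
sed -i "s/s\['grip_width'\].round(3)/round(float(s['grip_width']),3)/" h.py; python3 - <<'E'
from h import *
go(553,64,33)
t=shot('top','top1')['pixels']; s=shot('side','side1')['pixels']
c=lambda im,u,v:cv2.convertScaleAbs(cv2.resize(im[v-37:v+37,u-50:u+50],None,fx=4,fy=4,interpolation=cv2.INTER_CUBIC),alpha=1.5)
cv2.imwrite('pics/c1.png',np.hstack([c(t,346,220),c(s,340,245)]))
print(proj('top1',robot.observe()['tool_pos']),proj('side1',robot.observe()['tool_pos']))
E
```

```text
t 2.2 pos [552.3  61.3 116.7] yaw 70.0 j [ -1.  31.  92.  -0.  58. -71.] F [ 0.8  0.  -0.4] w 0.993 tilt [-0.013 -0.003]
shift [-0.7  3.4 83.7] 
[348.9 220.7] [340.7 226.6]
```

View pics/c1.png

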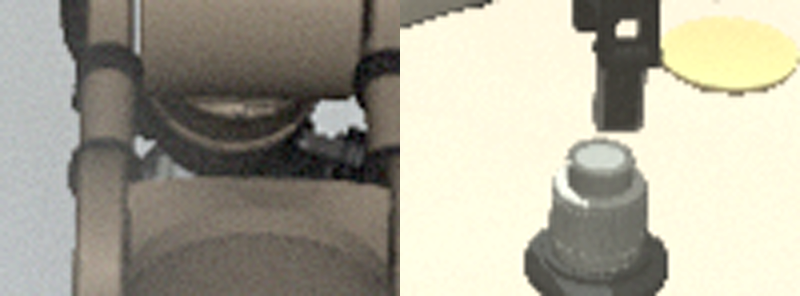

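>>> play_rows(increments=[-1,3,12,0,85,0,0,12,0,85,0,0,12,0,85,0,0,12,0,85,0,0,12,0,85,0,0,10,0,85,0,0,7,0,85,0,0,0,0,85])

```text
time_s: 3.1
tool_pos: [554.2, 63.9, 33.7]
eef_rot: [[-0.94, 0.342, -0.011], [0.342, 0.94, -0.003], [0.01, -0.007, -1.0]]
ft_force: [-0.0, 0.1, -0.5]
grip_width: 0.997
```

```bash
python3 - <<'E'
from h import *
go(553,64,33)
E
```

```text
t 3.1 pos [554.2  63.9  33.7] yaw 70.0 j [ -1.  38.  95.  -0.  48. -71.] F [-0.   0.1 -0.5] w 0.997 tilt [-0.011 -0.003]
shift [ 1.2 -0.3  0.7]
```

Close to grip with a light squeeze and watch the sideways force.

>>> play_rows(increments=[0,0,0,0,60,0,0,0,0,50,0,0,0,0,44,0,0,0,0,40,0,0,0,0,30,0,0,0,0,30,0,0,0,0,30,0,0,0,0,30], squeeze=20)

```text
time_s: 3.9
tool_pos: [556.5, 66.0, 36.5]
eef_rot: [[-0.94, 0.342, -0.005], [0.342, 0.94, 0.0], [0.005, -0.001, -1.0]]
ft_force: [1.0, -0.2, -0.7]
grip_width: 0.542
```

```bash
python3 - <<'E'
from h import *
go(553,64,33)
E
```

```text
t 3.9 pos [556.5  66.   36.5] yaw 70.0 j [ -1.  37.  95.   0.  48. -71.] F [ 1.  -0.2 -0.7] w 0.542 tilt [-0.005  0.   ]
shift [ 2.6 -3.   3.6]
```

>>> play_rows(increments=[0,0,-5,0,30,0,0,-10,0,30,0,0,-12,0,30,0,0,-12,0,30,0,0,-10,0,30,8,14,0,0,30,8,15,0,0,30,8,15,0,0,30,8,15,0,0,30,8,15,0,0,30,8,15,0,0,30,8,15,0,0,30,8,15,5,0,30,0,0,8,0,30,0,0,8,0,30], squeeze=40)

```text
time_s: 5.4
tool_pos: [534.5, 212.1, 72.2]
eef_rot: [[-0.94, 0.342, -0.0], [0.342, 0.94, 0.002], [0.001, 0.002, -1.0]]
ft_force: [-0.0, -0.5, -1.0]
grip_width: 0.532
```

```bash
python3 - <<'E'
from h import *
go(535,205,23)
shot('side','side2')
E
```

```text
t 5.4 pos [534.5 212.1  72.2] yaw 70.0 j [ 14.  35.  91.   0.  53. -56.] F [-0.  -0.5 -1. ] w 0.532 tilt [-0.     0.002]
shift [-2.9 -6.6 49.2]
```

View pics/side2.png

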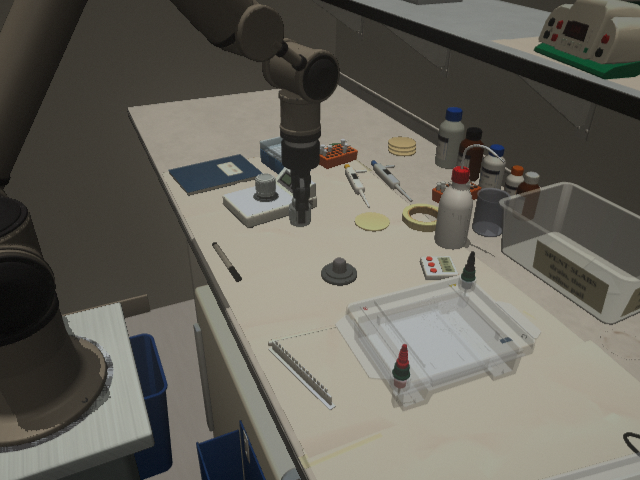

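The tall cell is held at about (300,212) and the post is bare at (339,265). Lowering to the bench.

>>> play_rows(increments=[-1,-3,10,0,30,-1,-3,10,0,30,0,0,10,0,30,0,0,8,0,30,0,0,5,0,30,0,0,3,0,30,0,0,2,0,30])

```text
time_s: 6.15
tool_pos: [533.4, 202.2, 21.0]
eef_rot: [[-0.938, 0.346, -0.004], [0.346, 0.938, 0.001], [0.004, -0.001, -1.0]]
ft_force: [-10.6, -1.9, 29.3]
grip_width: 0.53
```

```bash
python3 - <<'E'
from h import *
go(535,205,20)
s=cv2.imread('pics/side2.png'); c=cv2.resize(s[235:295,300:380],None,fx=8,fy=8,interpolation=cv2.INTER_CUBIC); cv2.imwrite('pics/c2.png',cv2.convertScaleAbs(c,alpha=1.6))
E
```

```text
t 6.15 pos [533.4 202.2  21. ] yaw 69.8 j [ 13.  39.  94.   0.  47. -57.] F [-10.6  -1.9  29.3] w 0.53 tilt [-0.004  0.001]
shift [-0.5  3.2  1. ]
```

View pics/c2.png

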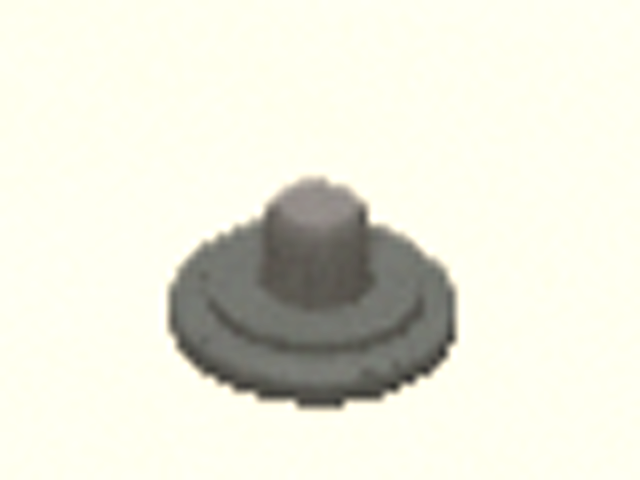

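>>> play_rows(increments=[0,0,-1,0,30,0,0,-0.5,0,46,0,0,0,0,52,0,0,0,0,65,0,0,0,0,85])

```text
time_s: 6.65
tool_pos: [534.5, 202.5, 23.7]
eef_rot: [[-0.938, 0.346, -0.001], [0.346, 0.938, 0.002], [0.002, 0.001, -1.0]]
ft_force: [1.2, 0.2, 0.4]
grip_width: 0.906
```

```bash
python3 - <<'E'
from h import *
go(533.4,202.2,85)
print(onz('side2',339.6,260.6,37))
E
```

```text
t 6.65 pos [534.5 202.5  23.7] yaw 69.8 j [ 13.  39.  94.   0.  47. -57.] F [1.2 0.2 0.4] w 0.906 tilt [-0.001  0.002]
shift [  1.   -0.6 -61.3] 
[555.9  65.5  37. ]
```

>>> play_rows(increments=[0,0,-10,0,85,0,0,-15,0,85,0,0,-15,0,85,0,0,-15,0,85,0,0,-15,0,85,0,0,-15,0,85,0,0,-10,0,85,9,19,0,0,85,9,19,0,0,85,9,19,0,0,85,9,19,0,0,85,9,19,0,0,85,9,19,0,0,85,9,19,0,0,85,9,19,0,0,85])

```text
time_s: 8.15
tool_pos: [520.2, 373.2, 129.5]
eef_rot: [[-0.937, 0.35, 0.001], [0.35, 0.937, 0.002], [-0.0, 0.002, -1.0]]
ft_force: [-0.2, 0.7, -0.3]
grip_width: 0.995
```

>>> play_rows(increments=[0,0,0,-0.12,85,0,0,0,-0.12,85,0,0,0,-0.12,85,0,0,0,-0.12,85,0,0,0,0,85])

```text
time_s: 8.65
tool_pos: [518.4, 376.9, 130.2]
eef_rot: [[-0.99, -0.144, -0.0], [-0.144, 0.99, 0.002], [-0.0, 0.002, -1.0]]
ft_force: [-0.6, -0.3, 0.4]
grip_width: 0.997
```

```bash
python3 - <<'E'
from h import *
go(516,371,65,99)
E
```

```text
t 8.65 pos [518.4 376.9 130.2] yaw 98.3 j [ 29.  37.  76.   0.  66. -69.] F [-0.6 -0.3  0.4] w 0.997 tilt [-0.     0.002]
shift [ 3.3 -5.6 65.2] ('turn rad', np.float64(-0.012))
```

>>> play_rows(increments=[2,-3,8,0,85,1,-2,12,0,85,0,0,12,0,85,0,0,12,0,85,0,0,10,0,85,0,0,7,0,85,0,0,3,0,85])

```text
time_s: 9.35
tool_pos: [515.1, 370.3, 59.4]
eef_rot: [[-0.991, -0.134, -0.003], [-0.134, 0.991, 0.001], [0.003, 0.001, -1.0]]
ft_force: [-0.8, -0.2, -0.0]
grip_width: 0.996
```

```bash
python3 - <<'E'
from h import *
go(516,371,65,99)
E
```

```text
t 9.35 pos [515.1 370.3  59.4] yaw 97.7 j [ 29.  41.  81.   0.  58. -69.] F [-0.8 -0.2 -0. ] w 0.996 tilt [-0.003  0.001]
shift [-1.   0.6 -5.6] ('turn rad', np.float64(-0.022))
```

>>> play_rows(increments=[0,0,-4,0,70,0,0,0,0,60,0,0,0,0,52,0,0,0,0,48,0,0,0,0,30,0,0,0,0,30,0,0,0,0,30], squeeze=20)

```text
time_s: 10.05
tool_pos: [515.2, 375.2, 66.7]
eef_rot: [[-0.991, -0.135, 0.001], [-0.135, 0.991, 0.009], [-0.002, 0.009, -1.0]]
ft_force: [-0.2, 0.6, -2.1]
grip_width: 0.536
```

```bash
python3 - <<'E'
from h import *
go(516,371,65,99)
E
```

```text
t 10.05 pos [515.2 375.2  66.7] yaw 97.7 j [ 29.  41.  81.   0.  58. -69.] F [-0.2  0.6 -2.1] w 0.536 tilt [0.001 0.009]
shift [-0.3 -4.3  1.7] ('turn rad', np.float64(-0.022))
```

```bash
python3 - <<'E'
from h import *
s=shot('side','side3')['pixels']
c=lambda im:cv2.convertScaleAbs(cv2.resize(im[150:210,225:305],None,fx=5,fy=5,interpolation=cv2.INTER_CUBIC),alpha=1.4)
cv2.imwrite('pics/c3.png',np.hstack([c(cv2.imread('pics/side0.png')),c(s)]))
for y in(371,375): print(proj('side3',(515.5,y,86)),proj('side3',(515.5,y,44)),proj('top0',(515.5,y,86)))
E
```

```text
[265.  177.8] [265.7 194. ] [198.8 241.4]
[264.4 177.1] [265.1 193.2] [196.9 241.4]
```

View pics/c3.png

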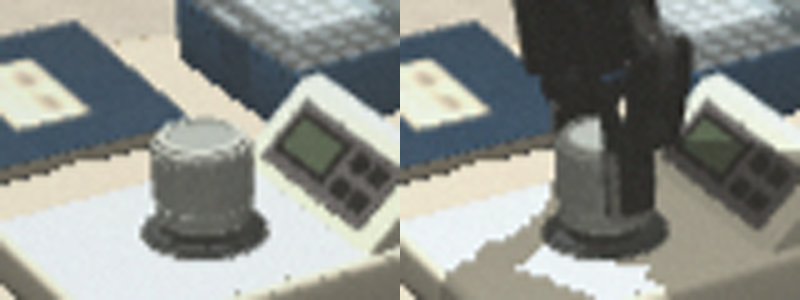

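>>> play_rows(increments=[0,0,-2,0,30,0,0,-4,0,30,0,0,-6,0,30,0,0,-8,0,30,0,0,-10,0,30,0,0,-10,0,30,0,0,-8,0,30,0,0,0,0,30], squeeze=40)

```text
time_s: 10.9
tool_pos: [515.9, 374.1, 119.9]
eef_rot: [[-0.991, -0.134, 0.002], [-0.134, 0.991, 0.009], [-0.004, 0.009, -1.0]]
ft_force: [-0.5, 0.6, -1.0]
grip_width: 0.534
```

>>> play_rows(increments=[0,-12,0,0,30,0,-24,0,0,30,0,-25,0,0,30,0,-25,0,0,30,0,-25,0,0,30,1,-25,0,0,30,1,-25,0,0,30,1,-25,0,0,30,0,-25,0,0,30,0,-25,0,0,30,0,-25,0,0,30,0,-25,0,0,30,0,-15,0,0,30,0,0,0,0,30])

```text
time_s: 12.3
tool_pos: [549.3, 53.1, 112.7]
eef_rot: [[-0.991, -0.133, -0.007], [-0.133, 0.991, 0.004], [0.006, 0.005, -1.0]]
ft_force: [-0.1, 0.8, -1.7]
grip_width: 0.532
```

```bash
python3 - <<'E'
from h import *
go(554.5,65.7,80)
s=shot('side','side4')['pixels']
p=[cv2.resize(s[a:a+74,b:b+100],None,fx=4,fy=4,interpolation=cv2.INTER_CUBIC) for a,b in((205,290),(155,215))]
cv2.imwrite('pics/c4.png',cv2.convertScaleAbs(np.hstack(p),alpha=1.5))
q=robot.observe()['tool_pos']; print([proj('side4',(q[0]+e,q[1],q[2]-22.7)) for e in(0,2)],proj('side4',(q[0],q[1],q[2]-22.7+42)))
E
```

```text
t 12.3 pos [549.3  53.1 112.7] yaw 97.6 j [  -3.   30.   93.    0.   57. -100.] F [-0.1  0.8 -1.7] w 0.532 tilt [-0.007  0.004]
shift [-7.1 11.6 32.8] 
[array([340. , 241.4]), array([340.9, 241.2])] [340.7 222.1]
```

View pics/c4.png

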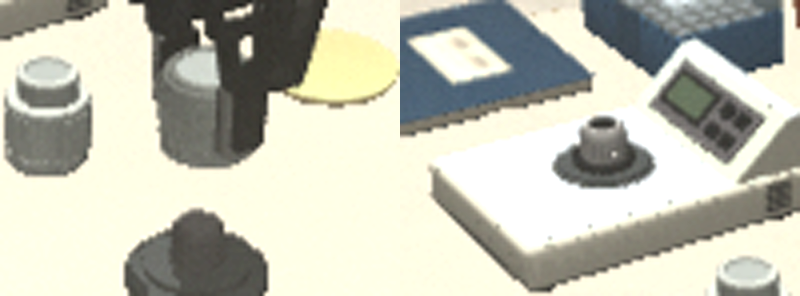

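The spigot top is at (266.2,185.5). The held short cell is centred at about u=341.8, roughly 2 mm off the tool axis in +x. The tall cell stands on the bench at left.

>>> play_rows(increments=[-3,6,0,0,30,-3,5,10,0,30,-1,0,10,0,30,0,0,8,0,30,0,0,5,0,30,0,0,0,0,30])

```text
time_s: 12.95
tool_pos: [552.9, 70.5, 75.3]
eef_rot: [[-0.99, -0.138, -0.011], [-0.138, 0.99, 0.005], [0.01, 0.007, -1.0]]
ft_force: [-0.4, 0.1, -2.3]
grip_width: 0.533
```

```bash
python3 - <<'E'
from h import *
go(553.8,65.4,60)
print('spigot',onz('side4',266.2,185.5,63))
s=shot('side','side5')['pixels']
cv2.imwrite('pics/c5.png',cv2.convertScaleAbs(cv2.resize(s[215:290,290:390],None,fx=6,fy=6,interpolation=cv2.INTER_CUBIC),alpha=1.7))
E
```

```text
t 12.95 pos [552.9  70.5  75.3] yaw 97.9 j [ -1.  34.  94.   0.  53. -99.] F [-0.4  0.1 -2.3] w 0.533 tilt [-0.011  0.005]
shift [-0.4 -5.3 15.3] 
spigot [519.5 376.1  63. ]
```

View pics/c5.png

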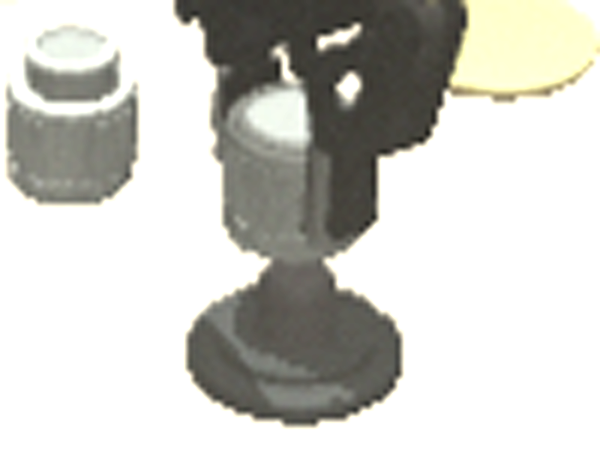

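>>> play_rows(increments=[0,-5,2,0,30,0,0,5,0,30,0,0,4,0,30,0,0,3,0,30,0,0,3,0,30,0,0,2,0,30])

```text
time_s: 13.6
tool_pos: [554.4, 64.6, 56.2]
eef_rot: [[-0.991, -0.137, -0.008], [-0.137, 0.991, 0.005], [0.007, 0.006, -1.0]]
ft_force: [0.5, 0.3, -1.2]
grip_width: 0.527
```

```bash
python3 - <<'E'
from h import *
go(552.5,65.4,37)
E
```

```text
t 13.6 pos [554.4  64.6  56.2] yaw 97.9 j [ -1.  35.  94.   0.  51. -99.] F [ 0.5  0.3 -1.2] w 0.527 tilt [-0.008  0.005]
shift [ 1.7  0.9 19.2]
```

>>> play_rows(increments=[0,0,3,0,30,0,0,3,0,30,0,0,3,0,30,0,0,3,0,30])

```text
time_s: 14.0
tool_pos: [554.4, 65.8, 43.9]
eef_rot: [[-0.991, -0.137, -0.007], [-0.137, 0.991, 0.007], [0.006, 0.008, -1.0]]
ft_force: [-0.3, 0.6, -1.0]
grip_width: 0.529
```

```bash
python3 - <<'E'
from h import *
go(552.5,65.4,37)
E
```

```text
t 14.0 pos [554.4  65.8  43.9] yaw 97.9 j [ -1.  37.  95.   0.  49. -99.] F [-0.3  0.6 -1. ] w 0.529 tilt [-0.007  0.007]
shift [ 1.9 -0.2  6.9]
```

Sliding freely. Continue to the seat.

>>> play_rows(increments=[0,0,3,0,30,0,0,2,0,30,0,0,2,0,30,0,0,1.5,0,30,0,0,1.5,0,30])

```text
time_s: 14.5
tool_pos: [554.3, 65.9, 35.8]
eef_rot: [[-0.991, -0.137, -0.007], [-0.137, 0.991, 0.006], [0.006, 0.007, -1.0]]
ft_force: [-6.5, 1.7, 16.3]
grip_width: 0.527
```

```bash
python3 - <<'E'
from h import *
go(552.5,65.4,37)
E
```

```text
t 14.5 pos [554.3  65.9  35.8] yaw 97.9 j [ -1.  37.  95.   0.  48. -99.] F [-6.5  1.7 16.3] w 0.527 tilt [-0.007  0.006]
shift [ 1.8 -0.2 -1.2]
```

>>> play_rows(increments=[0,0,-0.8,0,46,0,0,0,0,55,0,0,0,0,85,0,0,-5,0,85,0,0,-10,0,85,0,0,-15,0,85,0,0,-15,0,85,0,0,-15,0,85,0,0,-15,0,85,0,12,0,0,85,0,20,0,0,85,0,20,0,0,85,0,20,0,0,85,0,20,0,0,85,0,20,0,0,85,0,20,0,0,85,0,3,0,0,85])

```text
time_s: 16.2
tool_pos: [534.7, 206.9, 117.6]
eef_rot: [[-0.991, -0.135, -0.004], [-0.135, 0.991, 0.006], [0.003, 0.006, -1.0]]
ft_force: [0.1, -0.1, 0.1]
grip_width: 0.993
```

>>> play_rows(increments=[0,0,0,0.143,85,0,0,0,0.143,85,0,0,0,0.143,85,0,0,0,0.143,85,0,0,0,0.143,85,0,0,0,0.143,85,0,0,0,0.143,85,0,0,0,0.143,85,0,0,0,0.143,85,0,0,0,0.143,85,0,0,0,0.143,85,0,0,0,0,85])

```text
time_s: 17.4
tool_pos: [530.9, 205.4, 113.2]
eef_rot: [[-0.07, 0.997, -0.012], [0.998, 0.07, 0.002], [0.003, -0.012, -1.0]]
ft_force: [0.7, -0.7, -0.2]
grip_width: 0.996
```

```bash
python3 - <<'E'
from h import *
go(534,202.3,26,8)
s=shot('side','side6')['pixels']
cv2.imwrite('pics/c6.png',cv2.convertScaleAbs(cv2.resize(s[165:295,260:390],None,fx=4.5,fy=4.5,interpolation=cv2.INTER_CUBIC),alpha=1.6))
E
```

```text
t 17.4 pos [530.9 205.4 113.2] yaw 4.0 j [13. 32. 90.  0. 59.  9.] F [ 0.7 -0.7 -0.2] w 0.996 tilt [-0.012  0.002]
shift [-3.6  3.9 87.2] ('turn rad', np.float64(-0.069))
```

View pics/c6.png

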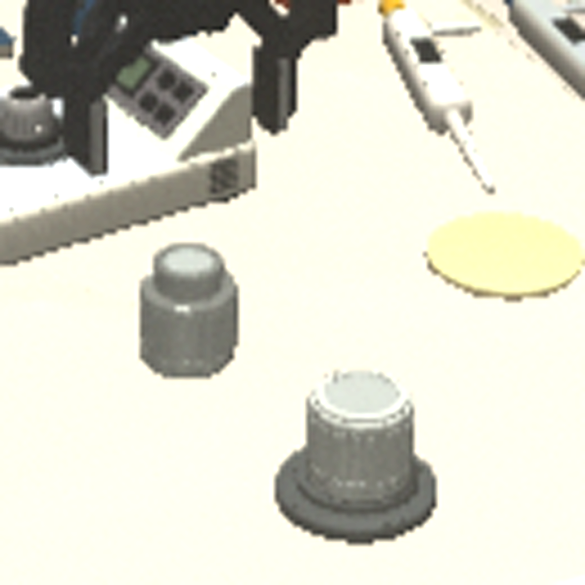

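Short cell is fully down on the post, and the tall cell's top is at (302.2,222.8). Descend for the first centring squeeze.

>>> play_rows(increments=[-2,2,10,0,85,-1,2,15,0,85,0,0,15,0,85,0,0,15,0,85,0,0,12,0,85,0,0,8,0,85,0,0,5,0,85,0,0,0,0,75,0,0,0,0,65,0,0,0,0,57,0,0,0,0,52,0,0,0,0,48,0,0,0,0,30,0,0,0,0,30,0,0,0,0,30], squeeze=20)

```text
time_s: 18.95
tool_pos: [535.4, 201.8, 28.4]
eef_rot: [[-0.094, 0.996, -0.009], [0.996, 0.094, 0.002], [0.003, -0.009, -1.0]]
ft_force: [0.2, -0.5, -1.6]
grip_width: 0.541
```

```bash
python3 - <<'E'
from h import *
go(534,202.3,26,8)
print(onz('side6',302.2,222.8,54))
E
```

```text
t 18.95 pos [535.4 201.8  28.4] yaw 5.4 j [13. 39. 93.  0. 49.  7.] F [ 0.2 -0.5 -1.6] w 0.541 tilt [-0.009  0.002]
shift [ 0.7 -1.3  2.4] ('turn rad', np.float64(-0.046))
[534.9 200.4  54. ]
```

>>> play_rows(increments=[0,0,2,0,30,0,0,1.5,0,30])

```text
time_s: 19.15
tool_pos: [535.6, 201.8, 27.9]
eef_rot: [[-0.094, 0.996, -0.008], [0.996, 0.094, 0.002], [0.003, -0.008, -1.0]]
ft_force: [-5.1, -1.8, 16.0]
grip_width: 0.538
```

```bash
python3 - <<'E'
from h import *
go(534,202.3,26,8)
E
```

```text
t 19.15 pos [535.6 201.8  27.9] yaw 5.4 j [13. 39. 93.  0. 48.  7.] F [-5.1 -1.8 16. ] w 0.538 tilt [-0.008  0.002]
shift [ 0.7 -1.5  1.9] ('turn rad', np.float64(-0.045))
```

>>> play_rows(increments=[0,0,-0.5,0,46,0,0,0,0,55,0,0,0,0,85,0,0,0,0,85,0,0,0,-0.146,85,0,0,0,-0.146,85,0,0,0,-0.146,85,0,0,0,-0.146,85,0,0,0,-0.146,85,0,0,0,-0.146,85,0,0,0,-0.146,85,0,0,0,-0.146,85,0,0,0,-0.146,85,0,0,0,-0.146,85,0,0,0,-0.146,85,0,0,0,0,85])

```text
time_s: 20.75
tool_pos: [535.4, 201.6, 25.5]
eef_rot: [[-0.985, -0.174, -0.011], [-0.174, 0.985, 0.001], [0.01, 0.003, -1.0]]
ft_force: [0.1, 0.2, -0.6]
grip_width: 0.996
```

```bash
python3 - <<'E'
from h import *
go(535.6,201.8,21,98)
E
```

```text
t 20.75 pos [535.4 201.6  25.5] yaw 100.0 j [ 13.  39.  93.   0.  48. -87.] F [ 0.1  0.2 -0.6] w 0.996 tilt [-0.011  0.001]
shift [-0.3  0.1  4.5] ('turn rad', np.float64(0.035))
```

>>> play_rows(increments=[0,0,5,0,60,0,0,0.5,0,50,0,0,0,0,40,0,0,0,0,30,0,0,0,0,30,0,0,0,0,30], squeeze=40)

```text
time_s: 21.35
tool_pos: [535.4, 201.7, 19.4]
eef_rot: [[-0.987, -0.162, -0.011], [-0.162, 0.987, 0.001], [0.01, 0.003, -1.0]]
ft_force: [-0.5, 0.0, 0.0]
grip_width: 0.53
```

```bash
python3 - <<'E'
from h import *
go(535.6,201.8,21,98)
E
```

```text
t 21.35 pos [535.4 201.7  19.4] yaw 99.3 j [ 13.  40.  93.   0.  48. -87.] F [-0.5  0.   0. ] w 0.53 tilt [-0.011  0.001]
shift [-0.2  0.1 -1.6] ('turn rad', np.float64(0.024))
```

>>> play_rows(increments=[0,0,-6,0,30,0,0,-12,0,30,0,0,-14,0,30,0,0,-14,0,30,0,0,-14,0,30,0,0,-14,0,30,-1,12,0,0,30,-1,20,0,0,30,-1,20,0,0,30,-1,20,0,0,30,-1,20,0,0,30,-1,20,0,0,30,-1,20,0,0,30,-1,20,0,0,30,-1,12,0,0,30,0,0,0,0,30])

```text
time_s: 22.95
tool_pos: [514.4, 377.3, 99.7]
eef_rot: [[-0.987, -0.16, -0.012], [-0.16, 0.987, 0.003], [0.012, 0.005, -1.0]]
ft_force: [0.1, -0.3, -1.1]
grip_width: 0.53
```

```bash
python3 - <<'E'
from h import *
go(518,375,86,98)
E
```

```text
t 22.95 pos [514.4 377.3  99.7] yaw 99.2 j [ 29.  39.  78.   1.  63. -70.] F [ 0.1 -0.3 -1.1] w 0.53 tilt [-0.012  0.003]
shift [-3.3 -2.9 13.6] ('turn rad', np.float64(0.021))
```

>>> play_rows(increments=[-2,-2,4,0,30,-1,-1,5,0,30,0,0,3,0,30,0,0,0,0,30])

```text
time_s: 23.35
tool_pos: [517.9, 372.3, 85.8]
eef_rot: [[-0.987, -0.159, -0.014], [-0.159, 0.987, 0.001], [0.014, 0.003, -1.0]]
ft_force: [-0.5, -0.1, -2.1]
grip_width: 0.528
```

```bash
python3 - <<'E'
from h import *
go(518,375,86,98)
s=shot('side','side7')['pixels']
c=lambda im:cv2.convertScaleAbs(cv2.resize(im[150:210,225:305],None,fx=5,fy=5,interpolation=cv2.INTER_CUBIC),alpha=1.5)
cv2.imwrite('pics/c7.png',np.hstack([c(cv2.imread('pics/side4.png')),c(s)]))
p=robot.observe()['tool_pos']
for z in(p[2]-19.4,p[2]+20.6):print(proj('side7',(*p[:2],z)))
E
```

```text
t 23.35 pos [517.9 372.3  85.8] yaw 99.1 j [ 29.  40.  79.   0.  62. -71.] F [-0.5 -0.1 -2.1] w 0.528 tilt [-0.014  0.001]
shift [-0.5  2.7 -0.2] ('turn rad', np.float64(0.02))
[266.2 184.9]
[265.5 169.2]
```

View pics/c7.png

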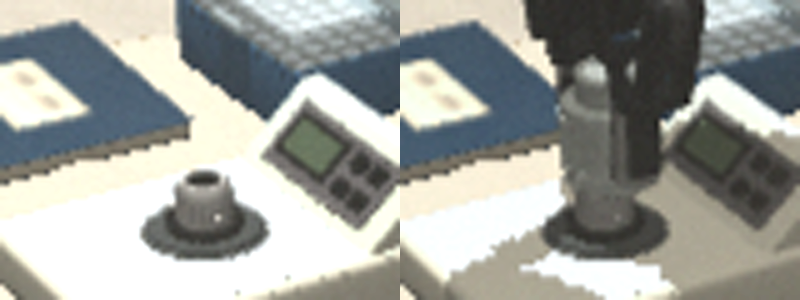

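The cell is centred over the spigot (u about 266 for both). Shift y by 2.7 mm and lower.

>>> play_rows(increments=[0,2.5,2,0,30,0,0,3,0,30,0,0,3,0,30,0,0,2,0,30])

```text
time_s: 23.8
tool_pos: [517.7, 375.4, 77.9]
eef_rot: [[-0.987, -0.157, -0.013], [-0.157, 0.988, 0.003], [0.012, 0.005, -1.0]]
ft_force: [-5.5, -1.0, 12.4]
grip_width: 0.532
```

```bash
python3 - <<'E'
from h import *
go(518,375,70.4,98)
E
```

```text
t 23.8 pos [517.7 375.4  77.9] yaw 99.1 j [ 29.  41.  79.   1.  61. -71.] F [-5.5 -1.  12.4] w 0.532 tilt [-0.013  0.003]
shift [-0.3 -0.5  7.5] ('turn rad', np.float64(0.018))
```

```bash
sed -i "s/print('shift'/print('T',s['ft_torque'].round(2)); print('shift'/" h.py; python3 - <<'E'
from h import *
go(518,375,70.4,98)
E
```

```text
t 23.8 pos [517.7 375.4  77.9] yaw 99.1 j [ 29.  41.  79.   1.  61. -71.] F [-5.5 -1.  12.4] w 0.532 tilt [-0.013  0.003]
T [-0.07  1.13  0.04]
shift [-0.3 -0.5  7.5] ('turn rad', np.float64(0.018))
```

>>> play_rows(increments=[0,0,-0.5,0,30,0,0,0,0,30,0,0,0,0,30])

```text
time_s: 24.1
tool_pos: [517.2, 375.6, 78.5]
eef_rot: [[-0.987, -0.158, -0.013], [-0.158, 0.987, 0.003], [0.012, 0.005, -1.0]]
ft_force: [-0.1, -0.5, 0.6]
grip_width: 0.528
```

```bash
python3 - <<'E'
from h import *
go(518,375,70.4,98)
E
```

```text
t 24.1 pos [517.2 375.6  78.5] yaw 99.1 j [ 29.  41.  79.   1.  61. -71.] F [-0.1 -0.5  0.6] w 0.528 tilt [-0.013  0.003]
T [-0.03  0.1  -0.03]
shift [-0.8 -0.8  8.1] ('turn rad', np.float64(0.019))
```

>>> play_rows(increments=[1.5,0,0,0,30,0,0,2,0,30,0,0,2,0,30])

```text
time_s: 24.4
tool_pos: [515.8, 375.5, 74.1]
eef_rot: [[-0.987, -0.158, -0.013], [-0.158, 0.987, 0.004], [0.012, 0.006, -1.0]]
ft_force: [-0.8, 1.3, -0.8]
grip_width: 0.529
```

```bash
python3 - <<'E'
from h import *
go(518,375,70.4,98)
E
```

```text
t 24.4 pos [515.8 375.5  74.1] yaw 99.1 j [ 29.  41.  79.   1.  60. -70.] F [-0.8  1.3 -0.8] w 0.529 tilt [-0.013  0.004]
T [0.12 0.15 0.02]
shift [-2.2 -0.9  3.7] ('turn rad', np.float64(0.019))
```

It's in, with the bore over the spigot. Lower to the pins.

>>> play_rows(increments=[0,0,2,0,30,0,0,1.5,0,30,0,0,1,0,30])

```text
time_s: 24.7
tool_pos: [515.5, 375.5, 68.6]
eef_rot: [[-0.987, -0.158, -0.013], [-0.158, 0.987, 0.004], [0.013, 0.006, -1.0]]
ft_force: [-0.4, 0.1, -0.5]
grip_width: 0.532
```

```bash
python3 - <<'E'
from h import *
go(515.8,375.5,70.4,98)
E
```

```text
t 24.7 pos [515.5 375.5  68.6] yaw 99.1 j [ 29.  41.  80.   1.  60. -70.] F [-0.4  0.1 -0.5] w 0.532 tilt [-0.013  0.004]
T [ 0.09  0.11 -0.03]
shift [-0.2  0.  -1.8] ('turn rad', np.float64(0.019))
```

>>> play_rows(increments=[0,0,1,0,30,0,0,1,0,30])

```text
time_s: 24.9
tool_pos: [515.5, 375.5, 66.4]
eef_rot: [[-0.987, -0.158, -0.014], [-0.158, 0.987, 0.003], [0.013, 0.006, -1.0]]
ft_force: [-0.6, -0.6, 0.7]
grip_width: 0.531
```

```bash
python3 - <<'E'
from h import *
go(515.8,375.5,70.4,98)
E
```

```text
t 24.9 pos [515.5 375.5  66.4] yaw 99.1 j [ 29.  41.  80.   1.  59. -70.] F [-0.6 -0.6  0.7] w 0.531 tilt [-0.014  0.003]
T [ 0.06  0.14 -0.07]
shift [-0.3  0.  -4. ] ('turn rad', np.float64(0.019))
```

>>> play_rows(increments=[0,0,1,0,30,0,0,1,0,30,0,0,1,0,30])

```text
time_s: 25.2
tool_pos: [515.5, 375.5, 63.3]
eef_rot: [[-0.987, -0.158, -0.013], [-0.158, 0.987, 0.004], [0.013, 0.006, -1.0]]
ft_force: [-1.0, 0.1, 1.3]
grip_width: 0.53
```

```bash
python3 - <<'E'
from h import *
go(515.8,375.5,63.4,98)
E
```

```text
t 25.2 pos [515.5 375.5  63.3] yaw 99.1 j [ 29.  42.  80.   1.  59. -70.] F [-1.   0.1  1.3] w 0.53 tilt [-0.013  0.004]
T [ 0.03  0.21 -0.04]
shift [-0.3 -0.  -0.1] ('turn rad', np.float64(0.019))
```

>>> play_rows(increments=[0,0,1,0,30,0,0,1,0,30])

```text
time_s: 25.4
tool_pos: [515.5, 375.5, 62.0]
eef_rot: [[-0.987, -0.158, -0.013], [-0.158, 0.987, 0.004], [0.012, 0.006, -1.0]]
ft_force: [-2.4, -0.5, 3.6]
grip_width: 0.531
```

```bash
python3 - <<'E'
from h import *
go(515.8,375.5,63.4,98)
s=shot('side','side8')['pixels']
E
```

```text
t 25.4 pos [515.5 375.5  62. ] yaw 99.1 j [ 29.  42.  80.   1.  59. -70.] F [-2.4 -0.5  3.6] w 0.531 tilt [-0.013  0.004]
T [-0.11  0.36 -0.01]
shift [-0.3 -0.1 -1.5] ('turn rad', np.float64(0.019))
```

>>> play_rows(increments=[0,0,1,0,30,0,0,1,0,30])

```text
time_s: 25.65
tool_pos: [515.5, 375.5, 60.5]
eef_rot: [[-0.987, -0.158, -0.013], [-0.158, 0.987, 0.004], [0.012, 0.006, -1.0]]
ft_force: [-2.3, -0.5, 5.2]
grip_width: 0.532
```

```bash
python3 - <<'E'
from h import *
go(515.8,375.5,63.4,98)
E
```

```text
t 25.65 pos [515.5 375.5  60.5] yaw 99.1 j [ 29.  42.  80.   1.  59. -70.] F [-2.3 -0.5  5.2] w 0.532 tilt [-0.013  0.004]
T [-0.24  0.42 -0.08]
shift [-0.3 -0.  -2.9] ('turn rad', np.float64(0.019))
```

The spring-like rise of about 1 N/mm from z≈63 suggests the keyways were already over the pins. Pushing to the stop, then I'll test that it's keyed.

>>> play_rows(increments=[0,0,1.2,0,30,0,0,1.2,0,30,0,0,1.2,0,30,0,0,1.2,0,30])

```text
time_s: 26.05
tool_pos: [515.5, 375.5, 58.4]
eef_rot: [[-0.987, -0.158, -0.011], [-0.158, 0.987, 0.004], [0.011, 0.006, -1.0]]
ft_force: [-5.6, -2.1, 14.4]
grip_width: 0.532
```

```bash
python3 - <<'E'
from h import *
go(515.8,375.5,58.4,98)
E
```

```text
t 26.05 pos [515.5 375.5  58.4] yaw 99.1 j [ 29.  42.  80.   1.  58. -70.] F [-5.6 -2.1 14.4] w 0.532 tilt [-0.011  0.004]
T [-0.64  0.86 -0.04]
shift [-0.3 -0.1 -0. ] ('turn rad', np.float64(0.019))
```

>>> play_rows(increments=[0,0,1,0,30,0,0,1,0,30])

```text
time_s: 26.25
tool_pos: [515.5, 375.5, 58.4]
eef_rot: [[-0.987, -0.158, -0.011], [-0.158, 0.987, 0.004], [0.01, 0.006, -1.0]]
ft_force: [-3.6, -1.4, 9.8]
grip_width: 0.529
```

```bash
python3 - <<'E'
from h import *
go(515.8,375.5,58.4,98)
E
```

```text
t 26.25 pos [515.5 375.5  58.4] yaw 99.1 j [ 29.  42.  80.   1.  58. -70.] F [-3.6 -1.4  9.8] w 0.529 tilt [-0.011  0.004]
T [-0.43  0.65 -0.04]
shift [-0.3 -0.1  0. ] ('turn rad', np.float64(0.019))
```

>>> play_rows(increments=[0,0,2,0,30,0,0,2.5,0,30,0,0,2.5,0,30], squeeze=50)

```text
time_s: 26.55
tool_pos: [515.5, 375.5, 58.4]
eef_rot: [[-0.987, -0.159, -0.008], [-0.159, 0.987, 0.005], [0.007, 0.006, -1.0]]
ft_force: [-6.9, -3.7, 19.4]
grip_width: 0.526
```

```bash
python3 - <<'E'
from h import *
go(515.8,375.5,58.4,98)
s=shot('side','side9')['pixels']
c=lambda im,a,b:cv2.convertScaleAbs(cv2.resize(im[a:a+60,b:b+80],None,fx=5,fy=5,interpolation=cv2.INTER_CUBIC),alpha=1.5)
A=c(s,150,225)
for z in(39,79,93,105):
    for dx in (0,):
        q=proj('side9',(517,375.5,z)); print(z,q,(q-[225,150])*5)
cv2.imwrite('pics/c9.png',np.hstack([A,c(s,225,300)]))
go(515.8,375.5,58.4,98)
E
```

```text
t 26.55 pos [515.5 375.5  58.4] yaw 99.1 j [ 29.  42.  80.   1.  58. -70.] F [-6.9 -3.7 19.4] w 0.526 tilt [-0.008  0.005]
T [-0.94  1.25 -0.1 ]
shift [-0.3 -0.1 -0. ] ('turn rad', np.float64(0.02))
39 [265.7 194.9] [203.5 224.5]
79 [265.  179.6] [200. 148.]
93 [264.8 174.1] [199.  120.5]
105 [264.6 169.4] [198.  97.]
t 26.6 pos [515.5 375.5  58.4] yaw 99.1 j [ 29.  42.  80.   1.  58. -70.] F [-7.1 -3.9 20.4] w 0.528 tilt [-0.008  0.005]
T [-0.97  1.24 -0.07]
shift [-0.3 -0.1 -0. ] ('turn rad', np.float64(0.02))
```

View pics/c9.png

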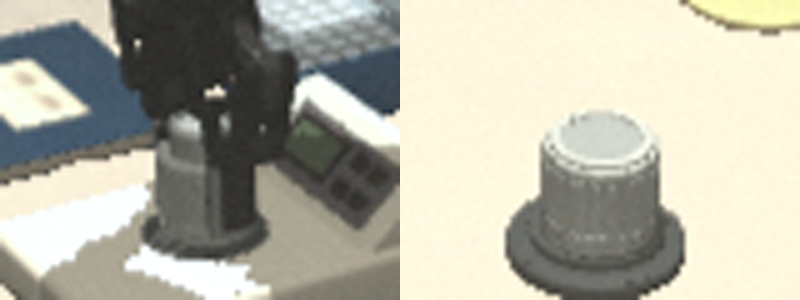

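The barrel top is at crop row ~120, as expected for home (120.5; 12 mm higher would be 97). The underside is down at the seat flange, and the short cell is fully down on the stand. The push is steady at 20 N.

```bash
python3 -c "
from plant import robot
print(robot.hand_in()); s=robot.observe(); print(s['time_s'],s['tool_pos'].round(1),s['ft_force'].round(1),s['grip_width'])"
```

```text
the job is handed in; nothing more can be done
None
the job is handed in; nothing more can be done
```

The swap is done and handed in at about 26.6 s. The tall cell is on the port, gripped and held pushed home, and the short cell is fully down on the stand's post. I set the tall cell on the bench while I parked the short one, then put it on the port.

- **No collar turn:** The tall cell's keyways happened to line up with the pins as I lowered it. It passed the pin height with almost no force, so I never had to turn the collar. I did not do a separate turning test to confirm it is keyed.
- **Home on the port:** The force then rose at about 1 N per mm, like the lift ring's spring. It stopped hard with the tool at 58.4 mm, the height I had predicted for the cell being home. The last side picture also puts the barrel's top at the home height.
- **Holding:** At hand-in the arm was pushing down with about 20 N, against about 8 N from the spring, with the grip set to 50 N.
- **Short cell:** It met the seat about 1 mm lower than I expected, which is within the measuring error. The last picture shows it fully down.
- **First approach to the port:** The tall cell first touched the spigot's taper at about 12 N. Moving it 1.5 mm sideways let it slide on freely.
- **Camera disagreement:** The top camera read about 4 mm off where the gripper found both cells, so I went by the grip and the side camera.
- **Other things on the bench:** The arm never went near them. I did not measure their positions again at the end.

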